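# Dock a vial rack behind the sampler's drop gate

### The arm

A 6-joint arm with a two-finger parallel gripper is mounted at the origin on the work surface. World frame = base frame: x ahead of the robot, y to its left, z up, the work surface at z = 0. Lengths are in m, angles in rad, forces in N, time in s.
With the tool pointing down it reaches from about 0.25 to 0.775 m from the base axis. Payload 4 kg.
Tool frame: the origin (TCP) lies midway between the tips of the shut fingers; the grasp point (between the pads) lies 19 mm behind it; z points along the fingers, y is the line along which they close (so a half turn about z gives the same grasp; the last joint's range is limited). The gripper opens to 94 mm and grips with 3 to 60 N. Pads are 16 mm wide; open, the fingers measure 119 mm over their backs; the gripper's body (75 mm by 177 mm) begins 78 mm behind the grasp point.
Start: joints at [1.007, 0.087, 1.371, -0, 1.684, -0.103], TCP at [0.245, 0.493, 0.206] pointing down, gripper open.
Joint ranges: [-3.1, 3.1], [-0.76, 2.03], [0.27, 2.55], [-1.08, 4.22], [0.17, 2.65], [-2.57, 2.57]. Speed limits (rad/s): [2.79, 2.79, 3.14, 3.14, 3.14, 3.14].

### API

Orientations are given as [roll, pitch, yaw] about the fixed x, y, z axes, in that order (R = Rz(yaw) Ry(pitch) Rx(roll)).
In Python, from bench import get_obs, snapshot, close_job gives the robot as it stands. The module is installed in compiled form; this text tells all that it offers.
- The arm moves only by the tool drive_tool, never from a script. Its argument "commands" is a list of rows, each a list of 6 numbers: the shift along the tool's x, y, z in units of 0.04 m (1.0 is 0.04 m), then the turn, a rotation vector about the tool's x, y, z in units of 0.1 rad (1.0 is 0.1 rad). In form: [[dx, dy, dz, wx, wy, wz], ...]. A call has 1 to 20 rows; each row shifts and turns the commanded pose from where the row before left it, along the tool's axes as they then stand; what a row does not reach is not made up. A row lasts 1/8 s, in which the tool goes at most 62.5 mm and 10.7 degrees, less where a joint would pass 70% of its speed; a pose out of reach is approached as far as the arm can. A call with a number of a shift or a turn outside -1 to 1 is refused whole. A call with a gripper value outside its range is refused whole. "gripper" is the closure, from 0 (fully open) to 1 (shut), set as the call begins (left out, the last holds). The fingers move at their own pace and stop on an object; the grip force is fixed at half the most. Time passes only in rows, so rows that do not move let the fingers close. It gives the time, the measured TCP pose, the force, the opening and the grip force at its end, in the units of the state.
- get_obs(): the state, without advancing time (a new reading comes with each control period).
- snapshot(name): name is "scene" or "top" or "wrist"; returns a dict with "image" (384x512x3 uint8, blue, green, red), "range_z" (384x512 float32, m along the optical axis (not along the pixel's ray), 0 where there is no reading), "fx", "fy", "cx", "cy" (pixels), "k1" (the pictures are not rectified: a ray, as slopes to the right and down, at radius r is drawn at 1 + k1 r^2 times it, then the intrinsics apply), "rvec" (rotation vector, rad) and "tvec" (3), from world to camera coordinates, as OpenCV has them. Camera axes: x right, y down, z forward; pixel columns grow to the right and rows downward; lengths in m; the calibration is good to about 2 mm. A picture is of the moment at which its call begins.
- close_job(): hands the job in; it is judged then, once.
The state is a dict: "time": time; "joint_positions": joint angles; "qvel": joint speeds; "joint_torque": joint torques, N m; "tool_pos": TCP position; "ee_rot": TCP orientation; "wrist_force": force on the tool from outside, world axes, zero at the start; "wrist_torque": the same for the moment, N m; "width": finger opening in m; "finger_force": force on a finger pad.
Only numpy, scipy, OpenCV 4.12 (cv2) and the standard library are available. Lean on these libraries where they do the work, as an engineer would, in place of code of your own. Each camera call takes 0.05 s, during which the arm holds its last target. There are 200 camera calls.

### The job

Pick up the loaded vial rack by its grip, set it down gently in the mouth of the sampler's docking tray and slide it in along the tray, so that the rack's own base lifts the drop gate, then press it against the sprung buffer just far enough for the gate to fall shut behind it: feel for it, and never ram the buffer or run the rack up to the end stops. Keep the gripper itself off the tray and its gate, keep the rack upright and leave the other glassware where it stands; finish with the rack let go, held between buffer and closed gate.

Things in the scene. Friction and masses are not known exactly. Their poses are not given: they have to be found in the camera images.
- rack: Loose aluminium vial rack, 0.44 to 0.66 kg. Base plate 110 (x) x 84 (y) x 12 mm; on it a narrower body 110 x 56 mm, 58 mm high, with flat end plates, leaving a 14 mm ledge along both long sides; 8 capped vials, no higher. Black grip bar along its middle. Origin: centre of the underside; x along its length, z up. Ends alike: either may lead
- grip (a point): Middle of the rack's black grip bar, 86 mm above the rack's underside. The bar is 72 mm long (rack x), 12 mm thick (rack y) and reaches from 72 to 100 mm above the underside; axes as the rack's
- tray: Fixed steel docking tray, white sampler unit (110 x 180 x 72 mm, with a thin column) at its far end. Origin: on the bench under the middle of a docked rack, whose origin is then at tray x 0, y 0, z 12 mm, rack x along tray x. Tray +x: the sliding direction, from mouth to sampler. Polished: friction about 0.2. Floor top 12 mm above the bench, x = -188 to 66 mm
- mouth (a point): On the tray floor at tray x = -165, y = 0: a rack set down with its origin here stands clear of the gate, with 6 mm to spare each side. Side guides rise 16 mm above the floor, inner faces 88 mm apart (2 mm play each side) from x = -53 inwards; gaps for the gate's teeth at x = -89 to -53 mm; before those the guides flare from 88 to 128 mm at the mouth, x = -185 mm
- gate (a joint): Drop gate: two steel side arms on one shaft (along tray y, at tray x 25, z 4.5 mm), closed by its own weight (0.18 kg). Angle in rad: 0 closed, positive raised, about 0.14 while its teeth ride on the rack's base. The teeth drop only when the rack has gone some 2 mm past its docked place; the buffer then pushes it back against the closed teeth
- tooth (a point): Lower rear edge of the gate's two ramped teeth, on the tray's centre line; closed: tray x -55, z 13 mm. Each tooth reaches over 8 mm of the ledge on its side of the rack's base. Ramps of about 40 degrees begin at tray x = -84 mm; sliding the rack under them takes some 1 to 3 N more than its friction
- buffer: Rubber-faced sprung buffer, 18 mm across, 46 mm above the bench on the tray's centre line, met by the rack's end plate. Origin: centre of its face. Spring 0.8 N per mm on a set screw that differs each day: face free at tray x = 47 to 53.8 mm, so 1 to 6.5 N with the rack docked, 3 to 10 N where the gate drops. Keep below 12 N. Two fixed steel end stops beside it meet the rack 4 mm past docked: keep off them
- reagent: Bystander: capped amber bottle, 68 mm across, 150 mm high, loose; origin at the centre of its underside
- beaker: Bystander: glass beaker, 70 mm across, 90 mm high, loose; origin at the centre of its underside
- flask: Bystander: glass flask with a long neck, 80 mm across, 180 mm high, loose; origin at the centre of its underside

How it is judged:
On the way:
1. the rack, flat on the tray floor between the guides and not yet home, carries the gate raised on its base (value of joint gate above 0.09 rad and x of rack in the frame of tray between -0.09 and -0.004 m and y of rack in the frame of tray between -0.005 and 0.005 m and z of rack in the frame of tray below 0.017 m), for 0.1 s.
At the end, for the whole second after the job is handed in: The gate is closed (below 0.04 rad) behind the rack; the rack stands flat on the tray floor within 4 mm along the tray and 5 mm across it of its docked place, level within 0.05 rad, at rest, and pressed by the buffer (more than 0.3 N) (value of joint gate below 0.04 rad and x of rack in the frame of tray between -0.004 and 0.004 m and y of rack in the frame of tray between -0.005 and 0.005 m and z of rack in the frame of tray between 0.008 and 0.016 m and angle between rack's own z axis and vertical below 0.05 rad and linear speed of rack below 0.01 m/s and contact force between rack and buffer above 0.3 N); the robot touches nothing.
It fails at once if the buffer is pressed with more than 12 N, or the rack is run up to the end stops, more than 4.1 mm past its docked place (contact force between rack and buffer above 12 N or (x of rack in the frame of tray above 0.0041 m and contact force between rack and buffer above 0.1 N)).
It fails at once if the rack is dropped or jammed onto the tray with more than 80 N (contact force between rack and tray above 80 N).
It fails at once if the robot itself touches the tray or its gate (contact force between any of the fingers, the arm and tray above 0.5 N).
It fails at once if the rack is tipped by more than 0.25 rad (angle between rack's own z axis and vertical above 0.25 rad).
It fails at once if the bottle, beaker or flask is moved by more than 15 mm (distance of any of reagent, beaker, flask from where it was at the start of the episode above 0.015 m).
It also fails if it takes over 64 s, if anything falls off the work surface, if the arm or the gripper's body presses on something with over 40 N, if the wrist force passes 120 N, or if a joint passes its speed limit or range.

## Working session

There is one attempt and no reset: what is moved stays moved. The work goes in short steps, Python scripts to look and compute and a tool call to move; the robot and the scene stay as the last step left them, time stands still between calls to the robot, and variables do not carry over. Pictures are saved under pics/ and viewed, at most 10 in all, crops included, and the job is handed in when it is done.

Besides the shell and the picture viewer there is one more tool, called after "Call:" by a JSON object that holds its "name" and its "arguments", one argument or row to a line. drive_tool: Moves the arm, as the interface text tells. Its arguments: {"type":"object","properties":{"commands":{"type":"array"},"gripper":{"type":"number"}},"required":["commands"]}

```bash
mkdir -p pics; cat > h.py <<'E'
import numpy as np, cv2
from bench import get_obs, snapshot, close_job
def cloud(s):
    h,w=s["range_z"].shape
    u,v=np.meshgrid(np.arange(w),np.arange(h))
    xd=(u-s["cx"])/s["fx"]; yd=(v-s["cy"])/s["fy"]
    x,y=xd.copy(),yd.copy()
    for _ in range(8):
        f=1+s["k1"]*(x*x+y*y); x=xd/f; y=yd/f
    d=np.stack([x,y,np.ones_like(x)],-1)
    R,_=cv2.Rodrigues(np.array(s["rvec"],float)); t=np.array(s["tvec"],float).ravel()
    P=(d*s["range_z"][...,None]-t)@R
    P[s["range_z"]==0]=np.nan
    return P,d@R,-R.T@t
def plane(s,u,v,z):
    _,D,c=cloud(s); d=D[v,u]; return c+d*(z-c[2])/d[2]
E
python3 - <<'E'
from h import *
a=[]
for n in("top","scene"):
    s=snapshot(n); a.append(s["image"]); np.save(n+".npy",s,allow_pickle=True)
    print(n,s["fx"],s["k1"],cloud(s)[2])
    cv2.imwrite(f"pics/{n}1.png",cv2.resize(s["image"],(768,576)))
print(get_obs())
E
```

```text
top 390.1487070116146 -0.05239375495617377 [ 0.39311011 -0.00689122  1.12636986]
scene 471.57800736739074 0.0686274910858941 [1.37060381 0.24844113 1.09302161]
{'time': 0.1, 'joint_positions': array([ 1.00691347e+00,  8.78870206e-02,  1.37207142e+00, -1.06089650e-05,
        1.68360604e+00, -1.03094357e-01]), 'qvel': array([ 0.00047769, -0.00064513, -0.00359192, -0.00016655,  0.00091503,
        0.00096367]), 'joint_torque': array([ 2.07082951e-03, -3.41250265e+01, -3.03302765e+01,  7.19601614e-02,
        3.03745118e-02, -1.02672509e-04]), 'tool_pos': array([0.24430301, 0.4922201 , 0.20443407]), 'ee_rot': array([-3.13963021e+00, -1.92436319e-04,  2.68080278e+00]), 'wrist_force': array([ 0.75808673,  0.64190063, -0.53390427]), 'wrist_torque': array([-0.00921038,  0.01107225, -0.00695034]), 'finger_force': 0.0, 'width': 0.09405017850180196}
```

View pics/top1.png

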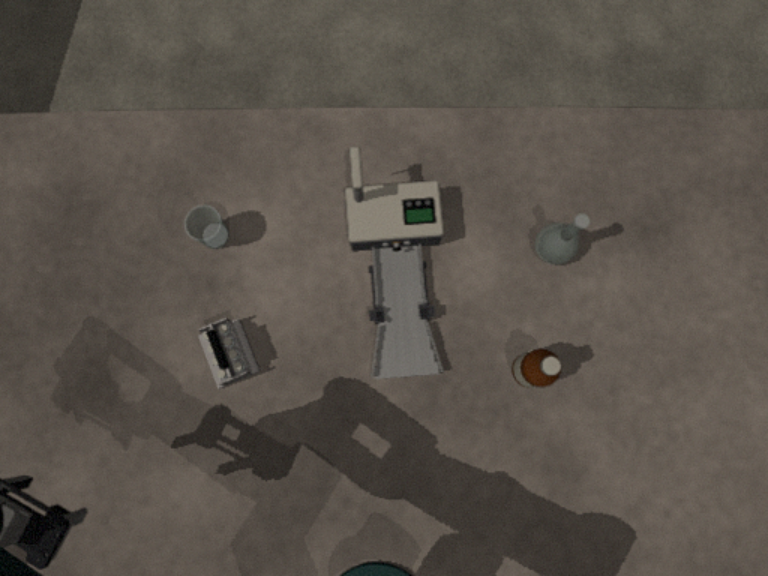

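View pics/scene1.png

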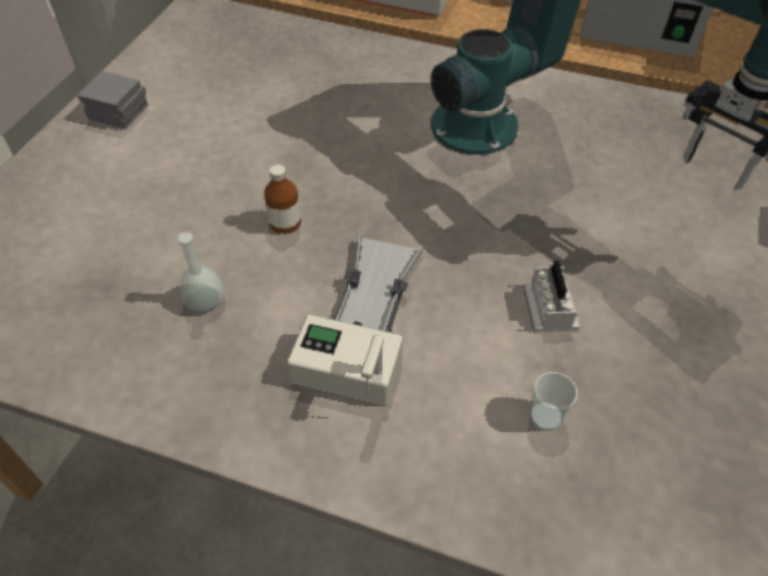

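The top view shows the rack at about (228,352) with its black bar at (217,350). The tray mouth edge runs (372,376) to (445,374), the gate teeth are at (378,314) and (427,311), and the sampler is at (395,215). The bottle, flask and beaker stand well clear of them. The scene view agrees with this layout.

```bash
python3 - <<'E'
from h import *
for n in("top","scene"):
    s=np.load(n+".npy",allow_pickle=True).item(); P,D,c=cloud(s); im=s["image"]; Z=P[...,2]
    bench=P[(abs(Z)<.02)&(P[...,0]>.2)&(P[...,0]<.9)]; print(n,"bench z",np.nanmedian(bench[:,2]),bench[:,2].std())
    def rect(m,name):
        p=P[m][:,:2].astype(np.float32)
        if len(p)<5: print(name,len(p));return
        r=cv2.minAreaRect(p); print(name,len(p),np.round(r[0],4),np.round(r[1],4),round(r[2],2),"mean",p.mean(0).round(4),np.median(P[m][:,2]).round(4))
        np.savetxt
    X,Y=P[...,0],P[...,1]
    near=lambda x,y,r:(np.hypot(X-x,Y-y)<r)
    rk=near(.46,.30,.1)
    rect(rk&(Z>.085),"bar"); rect(rk&(Z>.03),"rack body")
    dark=(im.max(2)<45)
    rect(rk&(Z>.06)&dark,"bardark")
    rect((Z>.06)&(Z<.082)&(abs(Y)<.2)&(X>.55)&(X<.85),"sampler")
    fl=(abs(Y+.02)<.09)&(X>.38)&(X<.66)&(Z>.006)&(Z<.018); rect(fl,"floor")
    for nm,x,y in(("beaker",.66,.3),("flask",.63,-.3),("reag",.43,-.25)):
        m=near(x,y,.09)&(Z>.02); rect(m,nm)
E
```

```text
top bench z -0.0007230103343411718 0.003107925152562701
bar 149 [0.4847 0.279 ] [0.0711 0.0129] 22.74 mean [0.4841 0.2778] 0.0978
rack body 814 [0.485 0.279] [0.1107 0.0569] 23.09 mean [0.485 0.274] 0.0551
bardark 165 [0.4846 0.2782] [0.0922 0.0116] 22.76 mean [0.4844 0.2764] 0.0973
sampler 2332 [ 0.7474 -0.0376] [0.1123 0.1805] 4.07 mean [ 0.7442 -0.039 ] 0.0718
floor 2509 [ 0.5505 -0.0375] [0.2224 0.139 ] 4.14 mean [ 0.5453 -0.0513] 0.0115
beaker 351 [0.717  0.3169] [0.0605 0.069 ] 14.07 mean [0.7145 0.3188] 0.0609
flask 647 [ 0.6802 -0.3429] [0.077  0.0463] 53.21 mean [ 0.6816 -0.3419] 0.0733
reag 668 [ 0.4508 -0.2928] [0.068  0.0658] 2.62 mean [ 0.4487 -0.2837] 0.1036
scene bench z 0.0010291169314734791 0.0030611517304616163
bar 159 [0.4858 0.2818] [0.0755 0.016 ] 23.48 mean [0.4879 0.2813] 0.0992
rack body 811 [0.4828 0.2821] [0.116  0.0605] 22.84 mean [0.4965 0.2797] 0.0565
bardark 137 [0.4864 0.2804] [0.0756 0.0123] 22.26 mean [0.4905 0.2804] 0.0984
sampler 2264 [ 0.7455 -0.0369] [0.1156 0.1811] 4.4 mean [ 0.7522 -0.0399] 0.0726
floor 1801 [ 0.519  -0.0274] [0.2702 0.1611] 3.1 mean [ 0.5465 -0.05  ] 0.0128
beaker 689 [0.7155 0.3186] [0.064 0.069] 9.29 mean [0.7092 0.3182] 0.0609
flask 562 [ 0.6863 -0.3345] [0.0535 0.0518] 73.66 mean [ 0.6945 -0.3343] 0.0795
reag 750 [ 0.4582 -0.2859] [0.0548 0.0673] 43.55 mean [ 0.4662 -0.2831] 0.0905
```

Call:
{"name": "drive_tool", "arguments": {
  "commands": [
    [0,0,0,0,0,-0.957],
    [0,0,0,0,0,-0.957],
    [0,0,0,0,0,-0.957],
    [0,0,0,0,0,-0.957],
    [0,0,0,0,0,-0.957],
    [0,0,0,0,0,-0.957],
    [0,0,0,0,0,-0.957],
    [0,0,0,0,0,-0.957],
    [0,0,0,0,0,-0.957],
    [-0.347,-0.725,0,0,0,0],
    [-0.347,-0.725,0,0,0,0],
    [-0.347,-0.725,0,0,0,0],
    [-0.347,-0.725,0,0,0,0],
    [-0.347,-0.725,0,0,0,0],
    [-0.347,-0.725,0,0,0,0],
    [-0.347,-0.725,0,0,0,0],
    [-0.347,-0.725,0,0,0,0],
    [-0.347,-0.725,0,0,0,0],
    [-0.347,-0.725,0,0,0,0],
    [0,0,0,0,0,0]
  ],
  "gripper": 0
}}

```text
time: 2.6
tool_pos: [0.4863, 0.2782, 0.2045]
ee_rot: [-3.141, -0.002, -2.744]
wrist_force: [-0.7, 1.0, 0.1]
width: 0.0937
finger_force: 0.0
```

```bash
python3 - <<'E'
from h import *
o=get_obs(); print(o["tool_pos"],o["ee_rot"],o["joint_positions"])
s=snapshot("wrist"); cv2.imwrite("pics/w1.png",s["image"]); P,D,c=cloud(s); print(c,D[192,256])
Z=P[...,2];print((Z>0.08).sum())
m=(Z>.085)&(Z<.12)&(np.hypot(P[...,0]-.485,P[...,1]-.279)<.08)
p=P[m]; print(cv2.minAreaRect(p[:,:2].astype(np.float32)),np.median(p[:,2]))
m=(Z>.03)&(Z<.12)&(np.hypot(P[...,0]-.485,P[...,1]-.279)<.08)
p=P[m]; print(cv2.minAreaRect(p[:,:2].astype(np.float32)))
E
```

```text
[0.4863141  0.27822713 0.2044939 ] [-3.14141949e+00 -1.68202970e-03 -2.74430529e+00] [ 4.18555260e-01  1.11675905e-01  1.34606959e+00 -1.38259699e-04
  1.68553249e+00 -1.54954429e+00]
[0.41354705 0.24736396 0.3830328 ] [ 0.24365105  0.110637   -0.96356969]
52829
((0.48317384719848633, 0.28043413162231445), (0.07173984497785568, 0.011527391150593758), 22.696491241455078) 0.09886849760838795
((0.4833441972732544, 0.27999767661094666), (0.11004738509654999, 0.05610603839159012), 23.132448196411133)
```

View pics/w1.png

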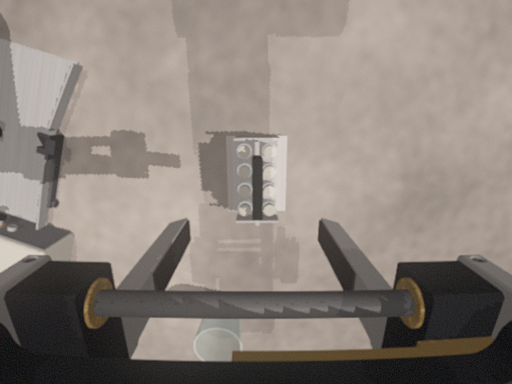

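The bar is centred at (258,180) in the wrist view, between the open fingers and parallel to them. I'll correct by 2–3 mm and descend.

Call:
{"name": "drive_tool", "arguments": {
  "commands": [
    [0.05,0.07,0.5,0,0,0],
    [0,0,0.5,0,0,0],
    [0,0,0.5,0,0,0],
    [0,0,0.5,0,0,0],
    [0,0,0.5,0,0,0],
    [0,0,0.4,0,0,0],
    [0,0,0.3,0,0,0],
    [0,0,0,0,0,0],
    [0,0,0,0,0,0]
  ]
}}

```text
time: 3.78
tool_pos: [0.483, 0.2818, 0.0783]
ee_rot: [3.141, 0.001, -2.741]
wrist_force: [-0.6, -0.1, 0.3]
width: 0.0938
finger_force: 0.0
```

Call:
{"name": "drive_tool", "arguments": {
  "commands": [
    [0,0,0,0,0,0],
    [0,0,0,0,0,0],
    [0,0,0,0,0,0],
    [0,0,0,0,0,0],
    [0,0,0,0,0,0],
    [0,0,0,0,0,0]
  ],
  "gripper": 1
}}

```text
time: 4.53
tool_pos: [0.4825, 0.2815, 0.0774]
ee_rot: [3.142, -0.0, -2.741]
wrist_force: [0.1, -0.4, 0.7]
width: 0.0371
finger_force: 0.0
```

Call:
{"name": "drive_tool", "arguments": {
  "commands": [
    [0,0,0,0,0,0],
    [0,0,0,0,0,0],
    [0,0,0,0,0,0],
    [0,0,0,0,0,0],
    [0,0,0,0,0,0]
  ]
}}

```text
time: 5.15
tool_pos: [0.4827, 0.2813, 0.0775]
ee_rot: [-3.141, 0.0, -2.741]
wrist_force: [0.9, -1.0, 0.4]
width: 0.0121
finger_force: 30.0
```

Call:
{"name": "drive_tool", "arguments": {
  "commands": [
    [0,0,-0.1,0,0,0],
    [0,0,-0.3,0,0,0],
    [0,0,-0.5,0,0,0],
    [0,0,-0.5,0,0,0],
    [0,0,-0.5,0,0,0],
    [0,0,-0.1,0,0,0],
    [0,0,0,0,0,0],
    [0,0,0,0,0,0]
  ]
}}

```text
time: 6.15
tool_pos: [0.4818, 0.2812, 0.1561]
ee_rot: [3.142, -0.003, -2.741]
wrist_force: [0.2, -0.0, -6.2]
width: 0.0119
finger_force: 30.0
```

```bash
cat > tray.py <<'E'
from h import *
def tray(P,o=(.7465,-.0375),a=np.radians(4.1)):
    # coordinates along/across provisional axis through the sampler centre
    Q=P[...,:2]-np.array(o); c,s=np.cos(a),np.sin(a)
    U=Q@np.array([c,s]); V=Q@np.array([-s,c]); Z=P[...,2]
    for u in np.arange(-.35,-.06,.02):
        m=(abs(U-u)<.01)&(abs(V)<.09)
        g=V[m&(Z>.02)&(Z<.045)]; f=V[m&(Z>.0075)&(Z<.017)]
        q=lambda x:np.percentile(x,[3,97]).round(4) if len(x)>3 else None
        l=g[g>0];r=g[g<0]
        print(round(u,3),"floor",len(f),q(f),"guideL",q(l),"guideR",q(r))
    m=(abs(V)<.03)&(Z>.006)&(Z<.018)&(U<-.2); print("mouth edge U",np.percentile(U[m],[1,3,10]))
    m=(abs(V)<.08)&(Z>.05)&(Z<.078)&(U>-.08)&(U<.0); print("sampler face U",np.percentile(U[m],[1,3,10]))
E
python3 - <<'E'
from tray import *
for n in("top","scene"):
    s=np.load(n+".npy",allow_pickle=True).item(); P,D,c=cloud(s); print(n); tray(P)
s=np.load("top.npy",allow_pickle=True).item()
cv2.imwrite("pics/topcrop.png",cv2.resize(s["image"][110:260,220:320],None,fx=5,fy=4*1.0,interpolation=cv2.INTER_CUBIC)[:600])
E
```

```text
top
-0.35 floor 0 None guideL None guideR None
-0.33 floor 0 None guideL None guideR None
-0.31 floor 98 [-0.0571  0.0572] guideL None guideR None
-0.29 floor 294 [-0.0575  0.056 ] guideL [0.0612 0.0651] guideR [-0.0663 -0.0606]
-0.27 floor 261 [-0.0533  0.0517] guideL [0.0569 0.0609] guideR [-0.0609 -0.056 ]
-0.25 floor 240 [-0.0478  0.0473] guideL [0.0525 0.0566] guideR [-0.0564 -0.0521]
-0.23 floor 231 [-0.0463  0.0456] guideL [0.0482 0.0522] guideR [-0.0526 -0.0481]
-0.21 floor 212 [-0.0435  0.0418] guideL [0.0364 0.0524] guideR [-0.0531 -0.037 ]
-0.19 floor 154 [-0.0328  0.0316] guideL [0.0347 0.0602] guideR [-0.0612 -0.0347]
-0.17 floor 195 [-0.043   0.0419] guideL [0.0363 0.0516] guideR [-0.0525 -0.035 ]
-0.15 floor 217 [-0.0499  0.0488] guideL [0.045  0.0463] guideR [-0.047 -0.044]
-0.13 floor 211 [-0.0498  0.0432] guideL [0.0442 0.047 ] guideR [-0.0458 -0.0445]
-0.11 floor 210 [-0.0486  0.0505] guideL [0.0451 0.0463] guideR [-0.047  -0.0437]
-0.09 floor 214 [-0.0512  0.0507] guideL [0.0442 0.047 ] guideR [-0.0464 -0.0438]
-0.07 floor 189 [-0.0414  0.0405] guideL [0.0452 0.04
[... 638 characters left out ...]
.0335  0.029 ] guideL [0.0365 0.0518] guideR [-0.0588 -0.0336]
-0.19 floor 116 [-0.0324  0.0307] guideL [0.0358 0.0621] guideR [-0.0608 -0.0333]
-0.17 floor 174 [-0.0434  0.0506] guideL [0.0348 0.0577] guideR [-0.0515 -0.0344]
-0.15 floor 168 [-0.0421  0.0528] guideL [0.0455 0.048 ] guideR [-0.0459 -0.0427]
-0.13 floor 175 [-0.0431  0.0481] guideL [0.046  0.0481] guideR [-0.0461 -0.0428]
-0.11 floor 185 [-0.0441  0.0507] guideL [0.0453 0.0502] guideR [-0.0458 -0.0422]
-0.09 floor 51 [-0.0478  0.0552] guideL [0.0458 0.0481] guideR [-0.0486 -0.0424]
-0.07 floor 0 None guideL None guideR None
mouth edge U [-1.20038507 -0.77264164 -0.7283843 ]
sampler face U [-0.05759172 -0.05319748 -0.04860841]
```

Call:
{"name": "drive_tool", "arguments": {
  "commands": [
    [0,0,0,0,0,0.4],
    [0,0,0,0,0,0.8],
    [0,0,0,0,0,0.8],
    [0,0,0,0,0,0.8],
    [0,0,0,0,0,0.49],
    [0.03,-0.25,0,0,0,0],
    [0.07,-0.5,0,0,0,0],
    [0.1,-0.8,0,0,0,0],
    [0.1,-0.8,0,0,0,0],
    [0.1,-0.8,0,0,0,0],
    [0.1,-0.8,0,0,0,0],
    [0.1,-0.8,0,0,0,0],
    [0.1,-0.8,0,0,0,0],
    [0.1,-0.8,0,0,0,0],
    [0.1,-0.8,0,0,0,0],
    [0.1,-0.72,0,0,0,0],
    [0.05,-0.4,0,0,0,0],
    [0.02,-0.15,0,0,0,0],
    [0,0,0,0,0,0],
    [0,0,0,0,0,0]
  ]
}}

```text
time: 8.65
tool_pos: [0.4639, -0.0567, 0.1575]
ee_rot: [3.141, 0.0, -3.069]
wrist_force: [-0.3, -0.5, -6.1]
width: 0.0117
finger_force: 30.0
```

```bash
python3 - <<'E'
from tray import *
o=get_obs(); print(o["tool_pos"],o["ee_rot"],o["joint_positions"])
for n in("top","wrist"):
    s=snapshot(n); P,D,c=cloud(s); Z=P[...,2]
    m=(np.hypot(P[...,0]-.463,P[...,1]+.058)<.08)&(Z>.1)&(Z<.2); 
    if n=="wrist":
        cv2.imwrite("pics/w2.png",s["image"]); tray(P)
        m=(np.hypot(P[...,0]-.463,P[...,1]+.058)<.08)&(Z>.11)&(Z<.152);print(cv2.minAreaRect(P[m][:,:2].astype(np.float32)),np.median(Z[m]))
    p=P[(Z>.05)&(Z<.08)&(P[...,0]>.6)&(abs(P[...,1])<.2)]
    print(n,"sampler",cv2.minAreaRect(p[:,:2].astype(np.float32)))
E
```

```text
[ 0.46391317 -0.05666486  0.15745128] [ 3.14090129e+00  5.45929039e-05 -3.06891372e+00] [-2.43456351e-01 -8.36959304e-02  1.63699938e+00  6.74182750e-04
  1.58845226e+00 -1.88691978e+00]
top sampler ((0.7409577369689941, -0.03790401667356491), (0.1269402652978897, 0.18028448522090912), 4.449479103088379)
-0.35 floor 0 None guideL None guideR None
-0.33 floor 0 None guideL None guideR None
-0.31 floor 86 [-0.0658  0.0637] guideL [0.0622 0.0657] guideR [-0.0679 -0.0641]
-0.29 floor 137 [-0.0631  0.0612] guideL [0.0581 0.0639] guideR [-0.0659 -0.0598]
-0.27 floor 35 [-0.0594  0.0574] guideL [0.0538 0.0599] guideR [-0.062  -0.0557]
-0.25 floor 2 None guideL [0.0535 0.056 ] guideR [-0.0573 -0.0536]
-0.23 floor 0 None guideL None guideR None
-0.21 floor 0 None guideL [0.0534 0.0602] guideR [-0.0611 -0.0525]
-0.19 floor 0 None guideL [0.0477 0.0611] guideR [-0.0613 -0.0475]
-0.17 floor 0 None guideL None guideR None
-0.15 floor 8 [-0.0146  0.015 ] guideL None guideR None
-0.13 floor 38 [-0.0148  0.0152] guideL None guideR None
-0.11 floor 0 None guideL None guideR None
-0.09 floor 0 None gu
[... 318 characters left out ...]
                                                         ~~~~~~~~~~~~~^^^^^^^^^^^^^^^
    return _quantile_unchecked(
        a, q, axis, out, overwrite_input, method, keepdims, weights)
    return _ureduce(a,
                    func=_quantile_ureduce_func,
    ...<5 lines>...
                    overwrite_input=overwrite_input,
                    method=method)
    r = func(a, **kwargs)
    result = _quantile(arr,
                       quantiles=q,
    ...<2 lines>...
                       out=out,
                       weights=wgt)
    slices_having_nans = np.isnan(arr[-1, ...])
                                  ~~~^^^^^^^^^
IndexError: index -1 is out of bounds for axis 0 with size 0
```

View pics/w2.png

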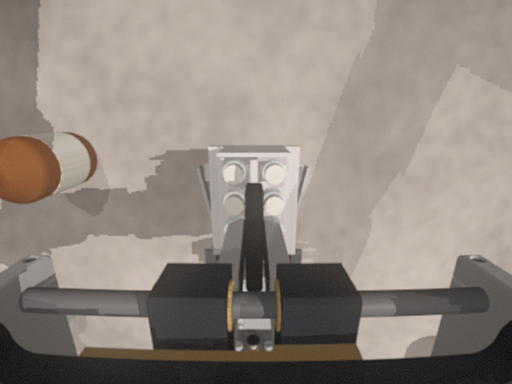

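Wrist view: the rack at (255,200) hangs straight and centred between the flared guides (200,165) and (305,165). I'll lower it.

Call:
{"name": "drive_tool", "arguments": {
  "commands": [
    [0,-0.035,0.2,0,0,0],
    [0,0,0.35,0,0,0],
    [0,0,0.35,0,0,0],
    [0,0,0.35,0,0,0],
    [0,0,0.2,0,0,0],
    [0,0,0.1,0,0,0],
    [0,0,0,0,0,0],
    [0,0,0,0,0,0]
  ]
}}

```text
time: 9.75
tool_pos: [0.4645, -0.059, 0.0961]
ee_rot: [-3.141, 0.001, -3.07]
wrist_force: [-0.6, 0.0, -5.8]
width: 0.0119
finger_force: 30.0
```

Call:
{"name": "drive_tool", "arguments": {
  "commands": [
    [0,0,0.02,0,0,0],
    [0,0,0.02,0,0,0],
    [0,0,0.02,0,0,0],
    [0,0,0.02,0,0,0],
    [0,0,0,0,0,0]
  ]
}}

```text
time: 10.38
tool_pos: [0.4639, -0.0588, 0.0921]
ee_rot: [3.141, -0.0, -3.07]
wrist_force: [-0.8, 0.3, -5.3]
width: 0.0116
finger_force: 30.0
```

```bash
python3 - <<'E'
from tray import *
o=get_obs(); print(o["tool_pos"],o["ee_rot"],o["wrist_force"])
for n in("top","scene","wrist"):
    s=snapshot(n); P,D,c=cloud(s); Z=P[...,2]
    cv2.imwrite(f"pics/{n}3.png",cv2.resize(s["image"],(768,576)))
    Q=P[...,:2]-np.array([.7465,-.0375]); U=Q@np.array([.9974,.0715]); V=Q@np.array([-.0715,.9974])
    m=(abs(U+.284)<.07)&(abs(V)<.034)&(Z>.06)&(Z<.09); print(n,len(U[m]),U[m].min(),U[m].max(),np.percentile(V[m],[2,98]))
E
```

```text
[ 0.463918   -0.05882409  0.09214491] [ 3.14138886e+00 -2.00431329e-04 -3.07006791e+00] [-0.77673957  0.2767763  -5.28562536]
top 99 -0.3357790288517501 -0.22673580518311334 [-0.02545506  0.02305346]
scene 328 -0.3398792424916265 -0.22413868183172514 [-0.02496318  0.02529183]
wrist 2483 -0.33790052994977454 -0.2287545070231971 [-0.02630072  0.02246568]
```

Call:
{"name": "drive_tool", "arguments": {
  "commands": [
    [0,0,0.02,0,0,0],
    [0,0,0.02,0,0,0],
    [0,0,0,0,0,0]
  ]
}}

```text
time: 10.9
tool_pos: [0.4639, -0.0589, 0.0906]
ee_rot: [3.141, -0.0, -3.07]
wrist_force: [0.5, 0.7, -5.4]
width: 0.0118
finger_force: 30.0
```

Call:
{"name": "drive_tool", "arguments": {
  "commands": [
    [0,0,0.02,0,0,0],
    [0,0,0,0,0,0],
    [0,0,0,0,0,0]
  ]
}}

```text
time: 11.28
tool_pos: [0.464, -0.0589, 0.0899]
ee_rot: [3.141, 0.0, -3.07]
wrist_force: [0.6, 0.3, -5.7]
width: 0.012
finger_force: 30.0
```

Call:
{"name": "drive_tool", "arguments": {
  "commands": [
    [0,0,0.02,0,0,0],
    [0,0,0,0,0,0],
    [0,0,0,0,0,0]
  ]
}}

```text
time: 11.65
tool_pos: [0.4642, -0.0589, 0.0894]
ee_rot: [-3.141, 0.001, -3.07]
wrist_force: [-0.2, -0.8, -3.9]
width: 0.0116
finger_force: 30.0
```

Call:
{"name": "drive_tool", "arguments": {
  "commands": [
    [0,0,0.015,0,0,0],
    [0,0,0,0,0,0],
    [0,0,0,0,0,0]
  ]
}}

```text
time: 12.02
tool_pos: [0.4644, -0.059, 0.0894]
ee_rot: [-3.141, 0.001, -3.07]
wrist_force: [-1.8, -0.2, 3.6]
width: 0.0119
finger_force: 30.0
```

Call:
{"name": "drive_tool", "arguments": {
  "commands": [
    [-0.05,0.012,-0.008,0,0,0],
    [-0.1,0,0,0,0,0],
    [-0.15,0,0,0,0,0],
    [-0.15,0,0,0,0,0],
    [-0.1,0,0,0,0,0],
    [0,0,0,0,0,0],
    [0,0,0,0,0,0]
  ]
}}

```text
time: 12.9
tool_pos: [0.4873, -0.0569, 0.0895]
ee_rot: [-3.141, 0.003, -3.07]
wrist_force: [0.6, 0.7, 5.0]
width: 0.0115
finger_force: 30.0
```

Call:
{"name": "drive_tool", "arguments": {
  "commands": [
    [-0.08,0,0,0,0,0],
    [-0.1,0,0,0,0,0],
    [-0.12,0,0,0,0,0],
    [-0.15,0,0,0,0,0],
    [-0.15,0,0,0,0,0],
    [-0.1,0,0,0,0,0],
    [0,0,0,0,0,0]
  ]
}}

```text
time: 13.78
tool_pos: [0.5141, -0.055, 0.0894]
ee_rot: [-3.141, 0.0, -3.07]
wrist_force: [-2.4, -0.6, 7.3]
width: 0.0118
finger_force: 30.0
```

Call:
{"name": "drive_tool", "arguments": {
  "commands": [
    [-0.1,0,-0.012,0,0,0],
    [-0.15,0,0,0,0,0],
    [-0.15,0,0,0,0,0],
    [-0.15,0,0,0,0,0],
    [-0.15,0,0,0,0,0],
    [-0.1,0,0,0,0,0],
    [0,0,0,0,0,0]
  ]
}}

```text
time: 14.65
tool_pos: [0.5459, -0.0526, 0.0895]
ee_rot: [-3.142, -0.0, -3.07]
wrist_force: [-2.2, -0.1, 5.2]
width: 0.0114
finger_force: 30.0
```

```bash
python3 - <<'E'
from tray import *
o=get_obs(); print(o["tool_pos"],o["ee_rot"],o["wrist_force"])
s=snapshot("scene"); cv2.imwrite("pics/s4.png",cv2.resize(s["image"][140:280,190:310],None,fx=5,fy=4,interpolation=cv2.INTER_CUBIC))
E
```

```text
[ 0.54588825 -0.05258006  0.08946598] [-3.14156880e+00 -3.70337223e-05 -3.07009812e+00] [-2.15326292 -0.14002619  5.22216844]
```

View pics/s4.png

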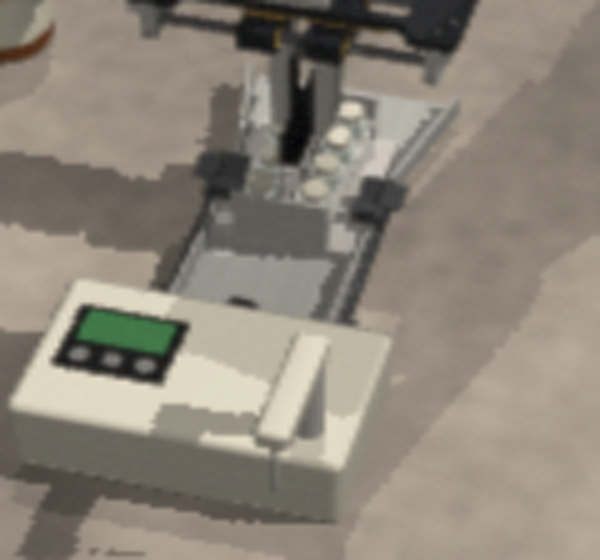

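The rack sits flat between the guides, its front just past the teeth at (222,172) and (380,198). There's no sideways force, so I'll continue to just short of the buffer.

Call:
{"name": "drive_tool", "arguments": {
  "commands": [
    [-0.1,0,-0.008,0,0,0],
    [-0.15,0,0,0,0,0],
    [-0.15,0,0,0,0,0],
    [-0.15,0,0,0,0,0],
    [-0.1,0,0,0,0,0],
    [0,0,0,0,0,0]
  ]
}}

```text
time: 15.45
tool_pos: [0.5725, -0.0506, 0.0895]
ee_rot: [3.141, 0.001, -3.07]
wrist_force: [-0.9, -0.6, 2.6]
width: 0.0117
finger_force: 30.0
```

Call:
{"name": "drive_tool", "arguments": {
  "commands": [
    [-0.1,0,0,0,0,0],
    [-0.15,0,0,0,0,0],
    [-0.15,0,0,0,0,0],
    [-0.15,0,0,0,0,0],
    [-0.1,0,0,0,0,0],
    [-0.05,0,0,0,0,0],
    [0,0,0,0,0,0],
    [0,0,0,0,0,0]
  ]
}}

```text
time: 16.45
tool_pos: [0.6, -0.0486, 0.0894]
ee_rot: [3.141, 0.001, -3.07]
wrist_force: [0.5, 1.1, 2.2]
width: 0.0118
finger_force: 30.0
```

```bash
cat > st.py <<'E'
from h import *
def uv(p): q=np.array(p[:2])-[.7465,-.0375]; return round(1000*(q@[.9974,.0715])+119,2),round(1000*(q@[-.0715,.9974]),2)
o=get_obs(); f=o["wrist_force"]; print("t",o["time"],"trayx,y",uv(o["tool_pos"]),"z",o["tool_pos"][2],"along F",f[:2]@[.9974,.0715],"lat",f[:2]@[-.0715,.9974],"Fz",f[2])
s=snapshot("top"); P,D,c=cloud(s)
E
python3 - <<'E'
from st import *
t=snapshot("scene"); T,_,_=cloud(t)
for nm,P in(("top",P),("scene",T)):
    Q=P[...,:2]-np.array([.7465,-.0375]); U=1000*(Q@np.array([.9974,.0715]))+119; V=1000*(Q@np.array([-.0715,.9974])); Z=P[...,2]
    m=(abs(U)<90)&(abs(V)<30)&(Z>.065)&(Z<.09)&(U<55); print(nm,np.percentile(U[m],[0.5,2,98,99.5]),np.percentile(V[m],[2,98]))
    for sg in(1,-1):
        g=(abs(V-sg*40)<12)&(abs(U+70)<25)&(Z>.02)&(Z<.08); print(" tooth U,z",np.median(U[g]),np.percentile(Z[g],[50,90]),g.sum())
cv2.imwrite("pics/s5.png",cv2.resize(t["image"][140:280,190:310],None,fx=5,fy=4,interpolation=cv2.INTER_CUBIC))
E
```

```text
t 16.45 trayx,y (np.float64(-27.89), np.float64(-0.62)) z 0.08944257007844722 along F 0.6034423318928261 lat 1.0655601942952346 Fz 2.1500493580488986
top [-79.80313323 -79.63400662 -36.35345481 -33.23198761] [-23.6026353  21.5869458]
 tooth U,z -65.97464067716533 [0.03878847 0.04586187] 101
 tooth U,z -63.349092924321226 [0.03884818 0.04575801] 102
scene [-83.55563291 -81.16754918  28.57353319  29.16634914] [-22.32043034  24.16836493]
 tooth U,z -59.48077092293701 [0.03953177 0.04698777] 100
 tooth U,z -57.16700790813452 [0.0404229  0.04649817] 88
```

Call:
{"name": "drive_tool", "arguments": {
  "commands": [
    [-0.08,0,-0.005,0,0,0],
    [-0.12,0,0,0,0,0],
    [-0.12,0,0,0,0,0],
    [-0.08,0,0,0,0,0],
    [0,0,0,0,0,0],
    [0,0,0,0,0,0]
  ]
}}

```text
time: 17.3
tool_pos: [0.6162, -0.0474, 0.0895]
ee_rot: [3.141, 0.001, -3.07]
wrist_force: [0.8, 0.3, -2.3]
width: 0.0117
finger_force: 30.0
```

```bash
cat > st.py <<'E'
from h import *
def uv(p): q=np.array(p[:2])-[.7465,-.0375]; return (1000*(q@[.9974,.0715])+119).round(2),(1000*(q@[-.0715,.9974])).round(2)
F=[];X=[];G=[]
for i in range(4):
    s=snapshot("top"); o=get_obs(); F.append(o["wrist_force"]); X.append(o["tool_pos"])
    P,_,_=cloud(s); Q=P[...,:2]-np.array([.7465,-.0375]); U=1000*(Q@np.array([.9974,.0715]))+119; V=1000*(Q@np.array([-.0715,.9974])); Z=P[...,2]
    G.append([np.percentile(1000*Z[(abs(V-sg*42)<12)&(abs(U+66)<20)&(Z>.02)&(Z<.08)],90) for sg in(1,-1)])
f=np.mean(F,0); p=np.mean(X,0)
print("t",o["time"],"trayx,y",*uv(p),"z",p[2].round(4),"along",(f[:2]@[.9974,.0715]).round(2),"lat",(f[:2]@[-.0715,.9974]).round(2),"Fz",f[2].round(2),"tooth top mm",np.mean(G,0).round(1))
E
python3 st.py; python3 -c "
from h import *
s=np.load('top.npy',allow_pickle=True).item();P,_,_=cloud(s); Q=P[...,:2]-np.array([.7465,-.0375]); U=1000*(Q@np.array([.9974,.0715]))+119; V=1000*(Q@np.array([-.0715,.9974])); Z=P[...,2]
print('closed',[np.percentile(1000*Z[(abs(V-sg*42)<12)&(abs(U+66)<20)&(Z>.02)&(Z<.08)],90) for sg in(1,-1)])"
```

```text
t 17.5 trayx,y -11.84 -0.61 z 0.0895 along 1.51 lat 0.24 Fz -2.33 tooth top mm [46.2 46.1]
closed [np.float64(33.49612161485818), np.float64(33.355960761327665)]
```

Call:
{"name": "drive_tool", "arguments": {
  "commands": [
    [-0.025,0,0,0,0,0],
    [-0.025,0,0,0,0,0],
    [-0.025,0,0,0,0,0],
    [-0.025,0,0,0,0,0],
    [0,0,0,0,0,0]
  ]
}}

```text
time: 18.12
tool_pos: [0.6195, -0.0472, 0.0895]
ee_rot: [3.141, -0.0, -3.07]
wrist_force: [0.1, 0.3, -2.5]
width: 0.0121
finger_force: 30.0
```

```bash
python3 st.py
```

```text
t 18.325 trayx,y -8.4 -0.6 z 0.0895 along -1.02 lat 0.47 Fz -2.94 tooth top mm [46.5 45.3]
```

Call:
{"name": "drive_tool", "arguments": {
  "commands": [
    [-0.025,0,0,0,0,0],
    [-0.025,0,0,0,0,0],
    [-0.025,0,0,0,0,0],
    [-0.025,0,0,0,0,0],
    [0,0,0,0,0,0]
  ]
}}

```text
time: 18.95
tool_pos: [0.6231, -0.047, 0.0895]
ee_rot: [3.141, -0.001, -3.07]
wrist_force: [-3.5, -0.8, -3.1]
width: 0.0117
finger_force: 30.0
```

```bash
python3 st.py
```

```text
t 19.15 trayx,y -4.67 -0.6 z 0.0895 along -3.18 lat -0.05 Fz -3.85 tooth top mm [45.1 45.2]
```

Call:
{"name": "drive_tool", "arguments": {
  "commands": [
    [-0.025,0,0,0,0,0],
    [-0.025,0,0,0,0,0],
    [0,0,0,0,0,0]
  ]
}}

```text
time: 19.52
tool_pos: [0.6252, -0.0468, 0.0896]
ee_rot: [3.141, -0.001, -3.07]
wrist_force: [-5.5, 0.4, -3.7]
width: 0.0117
finger_force: 30.0
```

```bash
python3 st.py
```

```text
t 19.725 trayx,y -2.62 -0.6 z 0.0896 along -4.76 lat -0.03 Fz -3.6 tooth top mm [45.3 45. ]
```

Call:
{"name": "drive_tool", "arguments": {
  "commands": [
    [-0.02,0,0,0,0,0],
    [-0.02,0,0,0,0,0],
    [0,0,0,0,0,0]
  ]
}}

```text
time: 20.1
tool_pos: [0.6266, -0.0467, 0.0897]
ee_rot: [3.141, -0.001, -3.07]
wrist_force: [-5.8, 0.1, -3.6]
width: 0.0117
finger_force: 30.0
```

```bash
python3 st.py
```

```text
t 20.3 trayx,y -1.25 -0.6 z 0.0896 along -5.84 lat 0.48 Fz -3.68 tooth top mm [44.9 45.4]
```

Call:
{"name": "drive_tool", "arguments": {
  "commands": [
    [-0.02,0,0,0,0,0],
    [-0.015,0,0,0,0,0],
    [0,0,0,0,0,0]
  ]
}}

```text
time: 20.68
tool_pos: [0.6278, -0.0466, 0.0898]
ee_rot: [3.141, -0.002, -3.07]
wrist_force: [-6.5, -0.7, -3.7]
width: 0.0116
finger_force: 30.0
```

```bash
python3 st.py
```

```text
t 20.875 trayx,y -0.05 -0.61 z 0.0898 along -5.82 lat 0.08 Fz -2.74 tooth top mm [32.4 31.8]
```

Call:
{"name": "drive_tool", "arguments": {
  "commands": [
    [-0.02,0,0,0,0,0],
    [0,0,0,0,0,0]
  ]
}}

```text
time: 21.12
tool_pos: [0.6284, -0.0466, 0.0898]
ee_rot: [3.141, -0.002, -3.07]
wrist_force: [-6.4, 0.1, -2.0]
width: 0.0119
finger_force: 30.0
```

```bash
python3 st.py
```

```text
t 21.325 trayx,y 0.57 -0.63 z 0.0898 along -6.55 lat 0.08 Fz -2.57 tooth top mm [32.6 32.5]
```

The gate fell: the tooth top went from 45 to 32 mm, with 6 N on the wrist. I'll ease the rack back onto the teeth.

Call:
{"name": "drive_tool", "arguments": {
  "commands": [
    [0.015,0,0,0,0,0],
    [0.015,0,0,0,0,0],
    [0.015,0,0,0,0,0],
    [0.015,0,0,0,0,0],
    [0,0,0,0,0,0]
  ]
}}

```text
time: 21.95
tool_pos: [0.6267, -0.0467, 0.0897]
ee_rot: [3.141, -0.0, -3.07]
wrist_force: [-4.7, 0.6, -4.0]
width: 0.012
finger_force: 30.0
```

```bash
python3 st.py
```

```text
t 22.15 trayx,y -1.13 -0.62 z 0.0897 along -5.12 lat 0.02 Fz -3.54 tooth top mm [32.  32.3]
```

Call:
{"name": "drive_tool", "arguments": {
  "commands": [
    [0.012,0,0,0,0,0],
    [0.012,0,0,0,0,0],
    [0,0,0,0,0,0],
    [0,0,0,0,0,0]
  ]
}}

```text
time: 22.65
tool_pos: [0.626, -0.0468, 0.0897]
ee_rot: [3.141, -0.0, -3.07]
wrist_force: [-4.2, -1.1, -4.7]
width: 0.0119
finger_force: 30.0
```

```bash
python3 st.py
```

```text
t 22.85 trayx,y -1.87 -0.62 z 0.0897 along -4.37 lat 0.3 Fz -4.86 tooth top mm [32.5 32.5]
```

Call:
{"name": "drive_tool", "arguments": {
  "commands": [
    [0.012,0,0.004,0,0,0],
    [0.008,0,0,0,0,0],
    [0,0,0,0,0,0]
  ]
}}

```text
time: 23.22
tool_pos: [0.6255, -0.0468, 0.0896]
ee_rot: [3.141, 0.001, -3.07]
wrist_force: [-3.0, 0.0, -5.2]
width: 0.0118
finger_force: 30.0
```

```bash
python3 st.py
```

```text
t 23.425 trayx,y -2.33 -0.61 z 0.0896 along -2.13 lat 0.14 Fz -6.22 tooth top mm [32.6 32.3]
```

Call:
{"name": "drive_tool", "arguments": {
  "commands": [
    [0.003,0,0.01,0,0,0],
    [0,0,0,0,0,0],
    [0,0,0,0,0,0]
  ]
}}

```text
time: 23.8
tool_pos: [0.6254, -0.0468, 0.0895]
ee_rot: [3.142, 0.001, -3.07]
wrist_force: [-2.3, -0.2, -4.8]
width: 0.0118
finger_force: 30.0
```

Call:
{"name": "drive_tool", "arguments": {
  "commands": [
    [0,0,0,0,0,0],
    [0,0,0,0,0,0],
    [0,0,0,0,0,0],
    [0,0,0,0,0,0],
    [0,0,0,0,0,0],
    [0,0,0,0,0,0]
  ],
  "gripper": 0.5
}}

```text
time: 24.55
tool_pos: [0.6251, -0.0469, 0.0892]
ee_rot: [3.142, 0.0, -3.07]
wrist_force: [0.2, -0.1, -0.1]
width: 0.0469
finger_force: 0.0
```

```bash
python3 st.py
```

```text
t 24.75 trayx,y -2.79 -0.63 z 0.0892 along -0.36 lat 0.05 Fz -0.41 tooth top mm [32.1 32.3]
```

Released with the gate closed. I'll retreat straight up and check.

Call:
{"name": "drive_tool", "arguments": {
  "commands": [
    [0,0,-0.1,0,0,0],
    [0,0,-0.3,0,0,0],
    [0,0,-0.6,0,0,0],
    [0,0,-0.6,0,0,0],
    [0,0,-0.6,0,0,0],
    [0,0,-0.3,0,0,0],
    [0,0,0,0,0,0],
    [0,0,0,0,0,0]
  ]
}}

```text
time: 25.75
tool_pos: [0.6246, -0.0468, 0.1881]
ee_rot: [3.141, -0.002, -3.07]
wrist_force: [1.5, -0.2, -0.8]
width: 0.047
finger_force: 0.0
```

```bash
python3 st.py; python3 - <<'E'
from h import *
s=snapshot("scene"); cv2.imwrite("pics/s6.png",cv2.resize(s["image"][140:280,190:310],None,fx=5,fy=4,interpolation=cv2.INTER_CUBIC))
P,_,_=cloud(s); Q=P[...,:2]-np.array([.7465,-.0375]); U=1000*(Q@np.array([.9974,.0715]))+119; V=1000*(Q@np.array([-.0715,.9974])); Z=P[...,2]
m=(abs(U)<70)&(abs(V)<30)&(Z>.076)&(Z<.09); print(np.percentile(U[m],[1,99]),np.percentile(V[m],[2,98]),np.median(Z[m]))
E
```

```text
t 25.95 trayx,y -3.35 -0.53 z 0.1878 along 0.12 lat 0.24 Fz 0.09 tooth top mm [32.4 33.7]
[-22.26341769  51.1447295 ] [-4.12075566  5.61051578] 0.08575870388875004
```

View pics/s6.png

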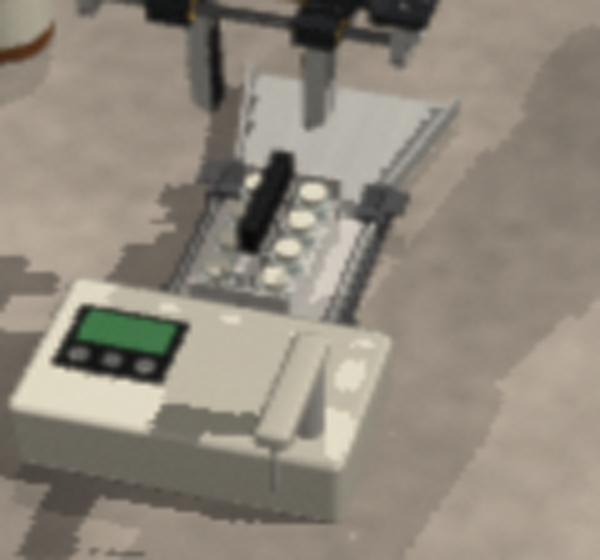

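The rack stands docked at (270,230), with the gate teeth down behind it at (222,178) and (382,203) and the gripper clear.

```bash
python3 -c "
from bench import close_job; print(close_job())"
```

```text
the job is handed in; nothing more can be done
None
```

The job is handed in: the rack is docked and released between the buffer and the closed gate, with wrist force along the tray peaking at about 6.5 N and the gripper clear; the hand-in call returned no verdict.

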